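# Load a twin ball-check block and thread its stop pin

### The arm

A 7-joint arm with a two-finger parallel gripper is mounted at the origin on a cart in front of the work surface, level with it; the furniture and walls round the work are solid. World frame = base frame: x ahead of the robot, y to its left, z up, the work surface at z = 0. Lengths are in m, angles in rad, forces in N, time in s.
With the tool pointing down it reaches from about 0.425 to 0.875 m from the base axis. Payload 4.7 kg.
Tool frame: the origin (TCP) lies midway between the tips of the shut fingers; the grasp point (between the pads) lies 19 mm behind it; z points along the fingers, y is the line along which they close (so a half turn about z gives the same grasp; the last joint's range is limited). The gripper opens to 87 mm and grips with 3 to 60 N. Pads are 19 mm wide; open, the fingers measure 117 mm over their backs; the gripper's body (75 mm by 190 mm) begins 51 mm behind the grasp point.
Start: joints at [1.163, 0.321, -0.07, 1.45, 0.023, 1.371, -0.057], TCP at [0.266, -0.593, 0.223] pointing down, gripper open.
Joint ranges: [-2.86, 2.86], [-0.3, 2.09], [-1.38, 1.24], [0.06, 2.45], [-1.56, 4.7], [0.09, 2.05], [-2.69, 2.69]. Speed limits (rad/s): [2.57, 2.57, 3.14, 3.14, 3.14, 3.14, 3.14].

### API

Orientations are given as a rotation vector (axis times angle).
In Python, from bench import ctrl gives the robot as it stands. The module is installed in compiled form; this text tells all that it offers.
- The arm moves only by the shell command python3 -m handwheel 'ROWS' [FORCE]. ROWS is JSON, a list of rows, each a list of 7 numbers: the finger opening in m, from 0 to 0.087, then the shift along the tool's x, y, z in m, then the turn, a rotation vector about the tool's x, y, z in degrees. A call has 1 to 12 rows; each row shifts and turns the commanded pose from where the row before left it, along the tool's axes as they then stand; what a row does not reach is not made up. A row lasts 1/8 s, in which the tool goes at most 62.5 mm and 10.7 degrees, less where a joint would pass 70% of its speed; a pose out of reach is approached as far as the arm can. A call is refused whole if a number of a shift passes 0.0625 or a number of a turn 10.7, either way. A call with a gripper value outside its range is refused whole. The fingers move at their own pace and stop on an object; FORCE is the grip in N (left out, the last holds). Time passes only in rows, so rows that do not move let the fingers close. It gives the time, the measured TCP pose, the force, the opening and the grip force at its end, in the units of the state.
- ctrl.get_state(): the state, without advancing time (a new reading comes with each control period).
- ctrl.get_image(name): name is "side" or "top"; returns (picture, depth): 420x560x3 uint8, blue, green, red; 420x560 float32, m along the optical axis (not along the pixel's ray), 0 where there is no reading.
- ctrl.camera_info(name): a dict with "intrinsics" (3x3 intrinsics, pixels), "R" (3x3) and "t" (3): a world point X has camera coordinates R X + t. Camera axes: x right, y down, z forward; pixel columns grow to the right and rows downward; lengths in m; the calibration is good to about 2 mm. A picture is of the moment at which its call begins. camera_info takes no time and is no camera call.
- ctrl.close_job(): hands the job in; it is judged then, once.
The state is a dict: "time": time; "joint_positions": joint angles; "qd": joint speeds; "joint_torque": joint torques, N m; "position": TCP position; "tool_rot": TCP orientation; "ft_force": force on the tool from outside, world axes, zero at the start; "torque": the same for the moment, N m; "grip_width": opening from 0.0 (shut) to 1.0 (fully open); "grip_force": force on a finger pad.
Only numpy, scipy, OpenCV 4.12 (cv2) and the standard library are available. Lean on these libraries where they do the work, as an engineer would, in place of code of your own. Each camera call takes 0.05 s, during which the arm holds its last target. There are 200 camera calls.

### The job

Set the two smaller steel balls from the black tray on the two ball seats of the valve block, one on each. Then take the stop pin by its knurled head and thread it over the balls, through the block's right-hand bushing and on through the left-hand one, until its collar is up against the right-hand bushing. Finish while still gripping the pin's head, holding it there for the retaining clip, and leave the larger ball, the gauge and the brass plug where they are.

Things in the scene. Friction and masses are not known exactly. Their poses are not given: they have to be found in the camera images.
- check_block: Aluminium valve block, fixed down. Origin: centre of its underside; z up, y along the bushings, pointing left (within 0.25 rad of world y). Body 60 (x) by 120 (y), flange 98 wide, 9 high; top face at 36 mm. Two 20 mm ball seats in the top face at y = -22 and +22. A lug at each end (y 48 to 60 either side, 36 wide, up to 82 mm high) holds a brass bushing, axis 64 mm above the underside
- seat_1 (a point): where a ball's centre rests on the right-hand seat, a brass-ringed round hole (6.6 mm above the block's top face); axes as the block's. A pin in the bushings passes 3 mm above a seated ball, so the balls go in first
- seat_2 (a point): where a ball's centre rests on the left-hand seat (6.6 mm above the block's top face); axes as the block's
- bush_near (a point): centre of the right-hand bushing's mouth (block y = -64 mm), where the pin enters along the block's +y and its collar ends up; axes as the block's. Both bushings have a 14 mm bore and, on their right-hand side, a bell mouth that opens to 21 mm and stands 4 mm proud of the lug
- bush_far (a point): centre of the left-hand bushing's outlet, flush with the block's left end (block y = +60 mm)
- pin: Steel stop pin, about 150 g, lying level in two vee blocks, axis 40 mm above the cart's top. Origin on the axis at the collar's face; y runs to the tip, pointing left within 0.25 rad of world y (round: any roll). Shaft 12 mm across, y = 0 to 142, the last 10 mm tapering to 5; collar 26 across, y = -5 to 0; knurled head 16 across, y = -45 to -5. Balance point about y = +25
- pin_grip (a point): middle of the pin's knurled head (pin y = -25 mm), where to grip it from above, fingers closing across the pin
- pin_tip (a point): the pin's tip (pin y = +142 mm)
- pin_rest: Fixed grey rest with two dark steel vee blocks that carry the pin; base 44 (x) by 112 (y) by 8 high, origin at the centre of its underside. The vee blocks, 12 thick and 44 high, stand at y = -44 and +44 mm, under the pin's shaft; the head overhangs the right end freely
- ball_tray: Fixed black tray 170 (x) by 60 (y), 12 mm high; origin at the centre of its underside. Three 18 mm holes at x = -50, 0, +50 mm hold the three balls in an order that varies, each sunk a little in its hole (smaller balls: centre 20 mm above the cart's top)
- ball_1: plain steel ball, 24 mm across, 56 g; origin at its centre (its axes may turn)
- ball_2: second plain steel ball, same size; either ball may go on either seat
- ball_big: larger steel ball, 32 mm across, for another valve; origin at its centre. It stays in the tray
- pressure_gauge: dial gauge lying face up, 88x63x24 mm, loose, beyond the tray; a bystander
- plug_a: brass pipe plug, 41x35x31 mm, loose, on the near side of the block; a bystander
- tee_a: brass tee, 56x66x45 mm, far right; a fixed bystander

How it is judged:
On the way, in this order (a step that is already met when the one before it is completed fails the run):
1. a smaller ball rests on each of the block's two seats, let go, and the pin is not yet in a bushing (((distance between ball_1 and seat_1 below 0.005 m and distance between ball_2 and seat_2 below 0.005 m) or (distance between ball_1 and seat_2 below 0.005 m and distance between ball_2 and seat_1 below 0.005 m)) and contact force between the fingers and ball_1 below 0.1 N and contact force between the fingers and ball_2 below 0.1 N and y of pin_tip in the frame of bush_near below 0 m), for 0.2 s.
2. the pin's tip is through the right-hand bushing, the balls still on their seats (((distance between ball_1 and seat_1 below 0.005 m and distance between ball_2 and seat_2 below 0.005 m) or (distance between ball_1 and seat_2 below 0.005 m and distance between ball_2 and seat_1 below 0.005 m)) and y of pin_tip in the frame of bush_near above 0.02 m and x of pin_tip in the frame of bush_near between -0.006 and 0.006 m and z of pin_tip in the frame of bush_near between -0.006 and 0.006 m), for 0.1 s.
At the end, for the whole second after the job is handed in: A smaller ball on each seat (within 5 mm). Pin still, in both bushings (axis within 4 mm, 0.05 rad), collar within 5 mm of the right-hand mouth, tip 10 mm or more out at the left, its head still gripped (over 2 N, tool within 40 mm of the head's middle). Larger ball within 10 mm of its start (((distance between ball_1 and seat_1 below 0.005 m and distance between ball_2 and seat_2 below 0.005 m) or (distance between ball_1 and seat_2 below 0.005 m and distance between ball_2 and seat_1 below 0.005 m)) and y of pin in the frame of bush_near above -0.005 m and x of pin in the frame of bush_near between -0.004 and 0.004 m and z of pin in the frame of bush_near between -0.004 and 0.004 m and x of pin_tip in the frame of bush_far between -0.004 and 0.004 m and z of pin_tip in the frame of bush_far between -0.004 and 0.004 m and y of pin_tip in the frame of bush_far above 0.01 m and angle between the y axis of pin and the y axis of check_block, either way round below 0.05 rad and contact force between the fingers and pin above 2 N and distance between the grasp point and pin_grip below 0.04 m and linear speed of pin below 0.02 m/s and distance of ball_big from where it was at the start of the episode below 0.01 m); the arm keeps its last pose, push and grip.
It fails at once if the larger ball is moved more than 20 mm (distance of ball_big from where it was at the start of the episode above 0.02 m).
It fails at once if the gauge or the plug is pushed more than 20 mm (distance of any of pressure_gauge, plug_a from where it was at the start of the episode above 0.02 m).
It also fails if it takes over 72 s, if anything falls off the work surface, if the arm or the gripper's body presses on something with over 40 N, if the wrist force passes 120 N, or if a joint passes its speed limit or range.

## Working session

There is one attempt and no reset: what is moved stays moved. The work goes in short steps, Python scripts to look and compute and a shell command to move; the robot and the scene stay as the last step left them, time stands still between calls to the robot, and variables do not carry over. Pictures are saved under pics/ and viewed, at most 10 in all, crops included, and the job is handed in when it is done.

```bash
mkdir -p pics; cat > h.py <<'E'
import numpy as np,cv2
from bench import ctrl
from scipy.spatial.transform import Rotation as R
def snap(n,f):
    im,d=ctrl.get_image(n); cv2.imwrite(f'pics/{f}.png',im); np.save(f'pics/{f}.npy',d); return im,d
def world(n,u,v,d):
    c=ctrl.camera_info(n);K=np.array(c["intrinsics"]);p=np.linalg.inv(K)@np.array([u,v,1.])*d
    return np.array(c["R"]).T@(p-np.array(c["t"]))
def onz(n,u,v,z):
    c=ctrl.camera_info(n);K=np.array(c["intrinsics"]);Rr=np.array(c["R"]);t=np.array(c["t"])
    o=-Rr.T@t; r=Rr.T@np.linalg.inv(K)@np.array([u,v,1.]); return o+r*(z-o[2])/r[2]
def proj(n,X):
    c=ctrl.camera_info(n);p=np.array(c["intrinsics"])@(np.array(c["R"])@np.array(X)+np.array(c["t"])); return p[:2]/p[2]
E
python3 - <<'E'
from h import *
np.set_printoptions(precision=4,suppress=True)
for n in("top","side"):
    snap(n,n+"0");c=ctrl.camera_info(n);print(n,c); print(-np.array(c["R"]).T@np.array(c["t"]))
s=ctrl.get_state();print(s); print(R.from_rotvec(s["tool_rot"]).as_matrix())
E
```

```text
top {'intrinsics': array([[411.9975,   0.    , 281.7153],
       [  0.    , 411.9975, 207.4469],
       [  0.    ,   0.    ,   1.    ]]), 'R': array([[-0.0159, -0.9999,  0.0022],
       [-0.9972,  0.0157, -0.0736],
       [ 0.0736, -0.0034, -0.9973]]), 't': array([-0.0265,  0.5375,  0.9139])}
[ 0.4683 -0.0318  0.9511]
side {'intrinsics': array([[444.1742,   0.    , 281.0661],
       [  0.    , 444.1742, 214.4781],
       [  0.    ,   0.    ,   1.    ]]), 'R': array([[-0.9724, -0.2324, -0.0179],
       [-0.1114,  0.5307, -0.8402],
       [ 0.2048, -0.8151, -0.5419]]), 't': array([0.5294, 0.1296, 0.9248])}
[0.3399 0.8081 0.6195]
{'time': 0.1, 'joint_positions': array([ 1.1631,  0.3217, -0.0701,  1.4515,  0.0226,  1.3708, -0.0569]), 'qd': array([ 0.0024, -0.0011, -0.0008, -0.0027,  0.0008, -0.0021,  0.0004]), 'joint_torque': array([ -0.0004, -49.2572,  -0.406 , -31.3398,  -0.0641,   0.0395,
         0.    ]), 'position': array([ 0.2659, -0.5926,  0.2216]), 'tool_rot': array([-3.0704, -0.6575,  0.0007]), 'ft_force': array([0.4256, 0.4861, 0.5374]), 'torque': array([0.0107, 0.0315, 0.0279]), 'grip_force': 0.0, 'grip_width': 1.0020002186106571}
[[ 0.9123  0.4095 -0.0008]
 [ 0.4095 -0.9123  0.0015]
 [-0.0001 -0.0017 -1.    ]]
```

View pics/top0.png

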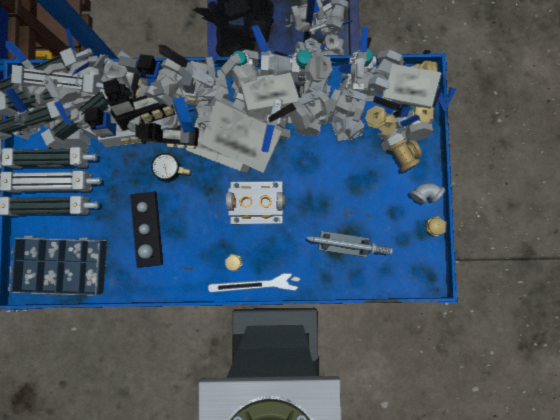

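View pics/side0.png

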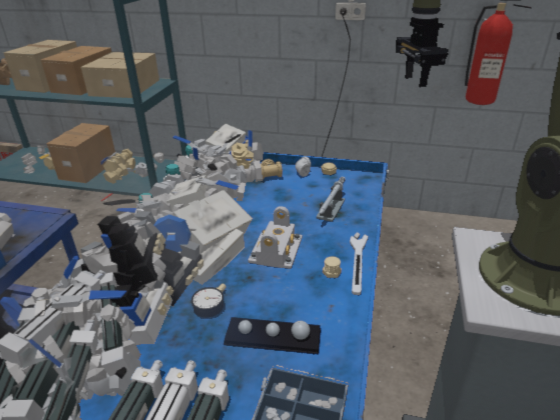

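```bash
cat > m.py <<'E'
from h import *
np.set_printoptions(precision=4,suppress=True)
def cloud(n,f):
    d=np.load(f'pics/{f}.npy');v,u=np.mgrid[:420,:560];c=ctrl.camera_info(n)
    K=np.array(c["intrinsics"]);p=np.stack([(u-K[0,2])/K[0,0]*d,(v-K[1,2])/K[1,1]*d,d],-1)
    W=(p-np.array(c["t"]))@np.array(c["R"]);W[d==0]=np.nan;return W
E
python3 - <<'E'
from m import *
for n in("top","side"):
    W=cloud(n,n+"0"); P=W.reshape(-1,3)
    def near(c,r): return P[(np.abs(P[:,:2]-c)<r).all(1)]
    if n=="top":
        B=[W[v,u].copy() for u,v in((143,201),(143,228),(145,250))];pin=W[243,347].copy();bl=W[202,256].copy()
        print(B,pin,bl)
    g=near((.35,-.0),.04); print(n,"table z",np.nanmedian(g[:,2]),np.nanstd(g[:,2]))
    from scipy.optimize import least_squares
    for b,r in zip(B,(.012,.012,.016)):
        q=near(b[:2],r);q=q[(q[:,2]>.017)]
        f=least_squares(lambda c:np.linalg.norm(q-c,axis=1)-r,[*b[:2],.02],loss='soft_l1',f_scale=.002);print("ball",f.x,len(q),f.cost)
    q=near(pin[:2],.12);q=q[(q[:,2]>.037)&(q[:,2]<.06)];m=q.mean(0);dr=np.linalg.svd(q-m)[2][0];print("pin",m,dr*np.sign(dr[1]),len(q),((q-m)@dr).min(),((q-m)@dr).max(),q[:,2].max())
    q=near(bl[:2],.09)
    for lo,hi in((.031,.041),(.073,.09)):
        s=q[(q[:,2]>lo)&(q[:,2]<hi)];print("block",lo,len(s),s.mean(0),cv2.minAreaRect((s[:,:2]*1000).astype(np.float32)))
im=cv2.imread('pics/top0.png')
a=cv2.resize(im[224:262,300:400],None,fx=8,fy=8,interpolation=cv2.INTER_CUBIC)
b=cv2.resize(im[177:229,220:292],None,fx=5.5,fy=5.5,interpolation=cv2.INTER_CUBIC)
c=cv2.resize(np.rot90(im[188:272,130:164]),None,fx=4.5,fy=4.5,interpolation=cv2.INTER_CUBIC)
o=np.zeros((600,800,3),np.uint8);o[:304]=a;o[304:304+b.shape[0],:b.shape[1]]=b;o[304:304+c.shape[0],410:410+c.shape[1]]=c
cv2.imwrite('pics/comp.png',o);print(a.shape,b.shape,c.shape)
E
```

```text
[array([0.5573, 0.2814, 0.0134]), array([0.4951, 0.2747, 0.0319]), array([0.4465, 0.2664, 0.0422])] [ 0.4548 -0.1766  0.0462] [0.5489 0.0221 0.0368]
top table z 0.002068662539735001 0.010388737607980928
ball [0.5431 0.2817 0.0199] 32 1.3734198482401087e-05
ball [0.4934 0.2767 0.0204] 91 4.897715435306311e-05
ball [0.4439 0.2717 0.0251] 161 9.2898671521632e-05
pin [ 0.4509 -0.1868  0.045 ] [ 0.1697  0.9854 -0.0149] 623 -0.09918130856657804 0.08714389642980103 0.055439120828316285
block 0.031 1155 [0.5516 0.0236 0.0365] ((575.0038452148438, 23.540321350097656), (118.24872589111328, 114.76443481445312), 89.9002914428711)
block 0.073 305 [0.5836 0.0212 0.0781] ((587.0789184570312, 22.47541046142578), (121.76131439208984, 104.19786071777344), 89.09101867675781)
side table z 0.0005319113239092463 0.009853208527804844
ball [0.5427 0.2802 0.0198] 40 1.318036922033672e-05
ball [0.4939 0.2747 0.019 ] 122 4.724858268942887e-05
ball [0.4441 0.2697 0.0245] 182 8.215446129207833e-05
pin [ 0.4504 -0.1797  0.0437] [ 0.174   0.9846 -0.0151] 271 -0.09619921692114936 0.09396166242613734 0.052571249086085355
block 0.031 659 [0.5539 0.0263 0.0359] ((577.2989501953125, 35.2264289855957), (148.43577575683594, 121.01385498046875), 89.32209014892578)
block 0.073 220 [0.5805 0.0251 0.0771] ((587.5308837890625, 23.965538024902344), (102.78858184814453, 125.36224365234375), 0.10148860514163971)
(304, 800, 3) (286, 396, 3) (153, 378, 3)
```

View pics/comp.png

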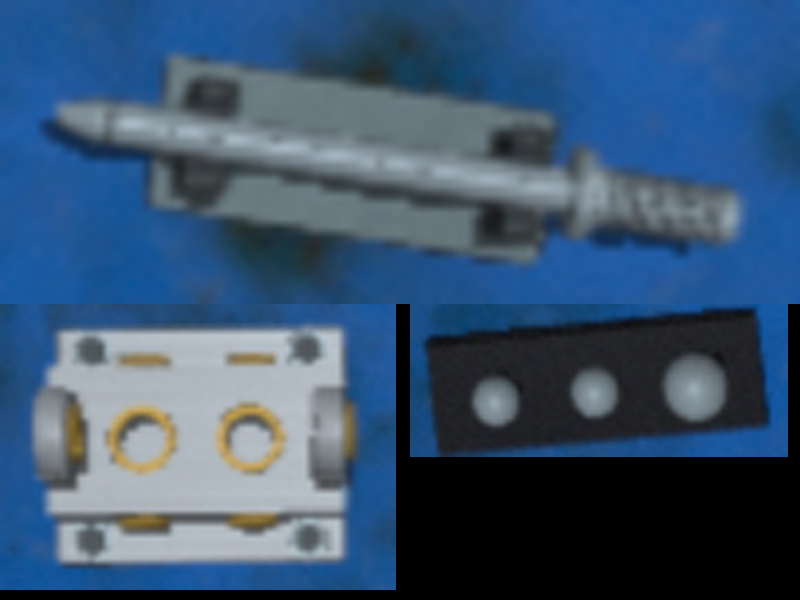

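```bash
python3 - <<'E'
from m import *
im=cv2.imread('pics/top0.png');hsv=cv2.cvtColor(im,cv2.COLOR_BGR2HSV).astype(int)
m=(hsv[...,0]>12)&(hsv[...,0]<32)&(hsv[...,1]>90)&(hsv[...,2]>90)
c=[]
for u0 in(245.3,265):
    s=m[192:211,int(u0)-8:int(u0)+9];k=cv2.minEnclosingCircle(np.argwhere(s)[:,::-1].astype(np.float32))
    u,v=k[0][0]+int(u0)-8,k[0][1]+192;c.append(onz("top",u,v,.036));print(u,v,k[1],s.sum(),c[-1])
d=c[0]-c[1];print("len",np.linalg.norm(d),"yaw from y deg",np.degrees(np.arctan2(-d[0],d[1])),"mid",(c[0]+c[1])/2)
# flange corners/edges, read from crop
f=lambda x,y:onz("top",220+x/5.5-.5,177+(y-304)/5.5-.5,.009)
C=[f(*p) for p in((58,328),(343,328),(343,562),(58,562))];print(np.array(C),np.mean(C,0))
# pin reading from crop: axis pts
g=lambda x,y,z=.04:onz("top",300+x/8-.5,224+y/8-.5,z)
tip,neck,cf,he=g(55,115),g(108,122),g(570,182),g(738,214)
print("tip",tip,"collarface",cf,"head end",he,"L",np.linalg.norm(tip-cf),np.linalg.norm(he-tip))
for a,b in((tip,he),(neck,cf)):
    e=(a-b)/np.linalg.norm(a-b);print(e,np.degrees(np.arctan2(-e[0],e[1])))
for n in("top","side"):
    P=cloud(n,n+"0").reshape(-1,3)
    q=P[(np.abs(P[:,0]-.45)<.06)&(P[:,1]>-.3)&(P[:,1]<-.08)&(P[:,2]>.036)&(P[:,2]<.06)]
    e=np.array([.172,.985,0]);t=(q-[.451,-.183,0])@e;o=(q-[.451,-.183,0])@[.985,-.172,0]
    for lo in np.arange(-.1,.1,.02):
        k=(t>lo)&(t<lo+.02);print(n,round(lo,3),k.sum(),(np.percentile(o[k],[5,50,95])*1000 if k.any() else 0),q[k,2].max() if k.any() else 0)
    print("tip/end t",t.min(),t.max())
    k=P[(P[:,0]>.42)&(P[:,0]<.68)&(P[:,1]>-.32)&(P[:,1]<-.1)];print("obst",[ (x,k[(k[:,0]>x)&(k[:,0]<x+.04),2].max()) for x in (.48,.52,.56,.6,.64)])
E
```

```text
245.31818199157715 201.1363639831543 5.794440269470215 45 [0.5512 0.046  0.036 ]
265.0930233001709 200.8372097015381 5.838050365447998 42 [0.5512 0.0019 0.036 ]
len 0.04408099535963132 yaw from y deg -0.02725996823937935 mid [0.5512 0.0239 0.036 ]
[[ 0.6011  0.083   0.009 ]
 [ 0.5992 -0.0363  0.009 ]
 [ 0.5013 -0.0348  0.009 ]
 [ 0.5031  0.0836  0.009 ]] [0.5512 0.0239 0.009 ]
tip [ 0.4674 -0.0882  0.04  ] collarface [ 0.4468 -0.2297  0.04  ] head end [ 0.4373 -0.2757  0.04  ] L 0.14295213418641997 0.18983784928131023
[0.1588 0.9873 0.    ] -9.138428247470074
[0.1442 0.9895 0.    ] -8.291821648905445
top -0.1 39 [-6.3605  0.4338  8.1363] 0.051080809666557765
top -0.08 66 [-6.2068  0.7751  7.7923] 0.05148963055379728
top -0.06 84 [-8.8155  0.5379 11.184 ] 0.055439120828316285
top -0.04 101 [-13.4272   0.8949  14.2873] 0.05112023222182572
top -0.02 51 [-4.6291  0.2914  6.2124] 0.049577919873633115
top 0.0 49 [-4.6865  0.8684  5.7872] 0.04935965169127062
top 0.02 50 [-4.6708  0.3274  5.5819] 0.049445444406739404
top 0.04 103 [-13.8213   0.9261  14.6746] 0.04935548431381772
top 0.06 49 [
[... 537 characters left out ...]
1249086085355
side -0.04 43 [-13.4149  -2.4207  14.12  ] 0.04558044814204094
side -0.02 20 [-5.0802 -1.7317  3.4127] 0.049364426093529076
side 0.0 19 [-5.3811 -2.0518  3.5323] 0.0473012312120948
side 0.02 22 [-5.1099 -1.9955  5.0124] 0.04642282094318505
side 0.04 51 [-14.4142  -2.0441  13.5264] 0.0463420703720405
side 0.06 25 [-5.7335 -2.3153  4.6064] 0.046633946124085356
side 0.08 21 [-5.4724 -1.4475  3.5742] 0.047476086675962474
tip/end t -0.09309719749088852 0.09702866665144473
obst [(0.48, np.float64(0.008008312646927983)), (0.52, np.float64(0.0034918250820201936)), (0.56, np.float64(0.004304108895237816)), (0.6, np.float64(0.04359861413538901)), (0.64, np.float64(0.056154452950896765))]
```

```bash
cat > to.py <<'E'
import sys
from m import *
s=ctrl.get_state();M=R.from_rotvec(s["tool_rot"]).as_matrix();y=np.degrees(np.arctan2(M[1,1],M[0,1]))
t=np.array([float(a) for a in sys.argv[1:4]])
print("t",round(s["time"],2),"pos",s["position"],"yangle",y,"tilt",M[:,2],"F",s["ft_force"],"grip",s["grip_width"]*.087,s["grip_force"])
print("tool shift mm",1000*M.T@(t-s["position"]))
if len(sys.argv)>4: print("turn tool z deg",-(float(sys.argv[4])-y))
E
python3 -m handwheel '[[0.045,0,0,0,0,0,9.25],[0.045,0,0,0,0,0,9.25],[0.045,0.024,-0.056,0,0,0,0],[0.045,0.024,-0.056,0,0,0,0],[0.045,0.024,-0.056,0,0,0,0],[0.045,0.024,-0.056,0,0,0,0],[0.045,0.024,-0.056,0,0,0,0],[0.045,0.024,-0.056,0,0,0,0],[0.045,0.024,-0.056,0,0,0,0],[0.045,0.024,-0.056,0,0,0,0]]'
python3 to.py .543 .281 .1 -84.3
```

```text
time: 1.35
position: [0.413, -0.1264, 0.2224]
tool_rot: [3.137, 0.155, 0.0]
ft_force: [1.6, -0.4, 0.6]
grip_width: 0.52
grip_force: 0.0
t 1.35 pos [ 0.413  -0.1264  0.2224] yangle -84.3472055587313 tilt [ 0.0001 -0.0005 -1.    ] F [ 1.627  -0.3699  0.6035] grip 0.045224569093797906 0.0
tool shift mm [ 169.5117 -392.633   122.1949]
turn tool z deg -0.047205558731306496
```

```bash
python3 -m handwheel '[[0.045,0.024,-0.055,0.015,0,0,0],[0.045,0.024,-0.055,0.015,0,0,0],[0.045,0.024,-0.055,0.015,0,0,0],[0.045,0.024,-0.055,0.015,0,0,0],[0.045,0.024,-0.055,0.015,0,0,0],[0.045,0.024,-0.055,0.015,0,0,0],[0.045,0.024,-0.055,0.015,0,0,0],[0.045,0,0,0,0,0,0],[0.045,0,0,0,0,0,0]]'
python3 to.py .543 .281 .060 -84.3
python3 - <<'E'
from m import *
im,d=snap("top","t1"); im2,_=snap("side","s1")
p=ctrl.get_state()["position"];print(proj("top",p),proj("side",p))
a,b=[ (int(x[0]),int(x[1])) for x in(proj("top",p),proj("side",p))]
o=np.hstack([cv2.resize(i[c[1]-50:c[1]+50,c[0]-40:c[0]+40] if 1 else 0,(400,500),interpolation=cv2.INTER_CUBIC) for i,c in((im,a),(im2,b))]);cv2.imwrite('pics/g1.png',o)
E
```

```text
time: 2.48
position: [0.5416, 0.2709, 0.1168]
tool_rot: [3.137, 0.156, -0.002]
ft_force: [0.7, 0.6, 0.4]
grip_width: 0.517
grip_force: 0.0
t 2.48 pos [0.5416 0.2709 0.1168] yangle -84.30716402843038 tilt [-0.0015 -0.001  -1.    ] F [0.6975 0.5964 0.437 ] grip 0.04495275277059954 0.0
tool shift mm [ 2.4743 -9.9626 56.7929]
turn tool z deg -0.007164028430381109
[131.6964 203.5107] [243.9168 281.2156]
```

View pics/g1.png

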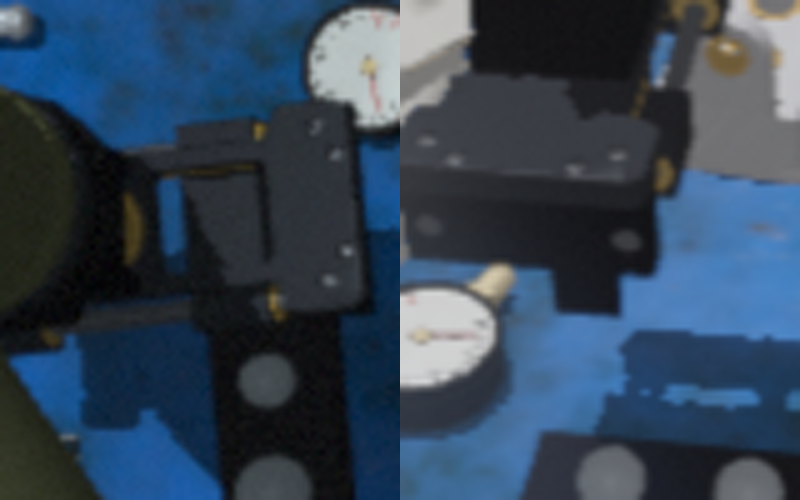

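```bash
python3 - <<'E'
from m import *
p=ctrl.get_state()["position"];M=R.from_rotvec(ctrl.get_state()["tool_rot"]).as_matrix()
b=proj("side",p).astype(int)
q=[p+M@[sx,-.0225-.015,0] for sx in(-.0095,.0095)]
for x in q:
    w=proj("side",x);print(400+5*(w[0]-(b[0]-40)+.5),5*(w[1]-(b[1]-50)+.5))
E
python3 -m handwheel '[[0.045,0.002,-0.010,0.040,0,0,0],[0.045,0,0,0.035,0,0,0],[0.045,0,0,0.015,0,0,0],[0.045,0,0,0.0,0,0,0],[0.045,0,0,0.00,0,0,0]]'
python3 to.py .543 .281 .0155 -84.3
```

```text
611.8499853521552 332.79765768455405
554.6120913279549 327.92152719523784
time: 3.2
position: [0.5443, 0.2817, 0.0293]
tool_rot: [-3.137, -0.154, -0.004]
ft_force: [-0.1, -0.0, 0.1]
grip_width: 0.514
grip_force: 0.0
t 3.2 pos [0.5443 0.2817 0.0293] yangle -84.37780594112299 tilt [ 0.0027  0.0008 -1.    ] F [-0.1282 -0.0039  0.1261] grip 0.044741995319626256 0.0
tool shift mm [-1.4138  0.5406 13.7667]
turn tool z deg -0.077805941122989
```

```bash
python3 -m handwheel '[[0.045,-0.001,0,0.0135,0,0,0],[0.045,0,0,0,0,0,0],[0.015,0,0,0,0,0,0],[0.015,0,0,0,0,0,0],[0.015,0,0,0,0,0,0],[0.015,0,0,0,0,0,0],[0.015,0,0,0,0,0,0],[0.015,0,0,-0.02,0,0,0],[0.015,0,0,-0.03,0,0,0],[0.015,0,0,-0.04,0,0,0],[0.015,0,0,0,0,0,0]]' 15
python3 to.py .552 .0455 .10 0
```

```text
time: 4.58
position: [0.5443, 0.2835, 0.1089]
tool_rot: [-3.135, -0.156, -0.011]
ft_force: [-0.3, 0.5, -1.5]
grip_width: 0.261
grip_force: 15.0
t 4.58 pos [0.5443 0.2835 0.1089] yangle -84.31394990230669 tilt [ 0.0071  0.0033 -1.    ] F [-0.2665  0.4509 -1.4566] grip 0.022693016983104396 14.999987930059433
tool shift mm [-15.9857 237.6619   8.1715]
turn tool z deg -84.31394990230669
```

```bash
python3 -m handwheel '[[0.015,0,0,-0.01,0,0,-10.5],[0.015,0,0,0,0,0,-10.5],[0.015,0,0,0,0,0,-10.5],[0.015,0,0,0,0,0,-10.5],[0.015,0,0,0,0,0,-10.5],[0.015,0,0,0,0,0,-10.5],[0.015,0,0,0,0,0,-10.5],[0.015,0,0,0,0,0,-10.5],[0.015,-0.06,0.002,0,0,0,0],[0.015,-0.06,0.002,0,0,0,0],[0.015,-0.06,0.002,0,0,0,0]]'
python3 -m handwheel '[[0.015,-0.058,0.002,0,0,0,0],[0.015,0,0,0,0,0,0],[0.015,0,0,0,0,0,0]]'
python3 to.py .5515 .0455 .0550 -0.4
python3 - <<'E'
from m import *
im,d=snap("top","t2"); im2,_=snap("side","s2")
o=np.hstack([cv2.resize(i[c[1]-50:c[1]+50,c[0]-40:c[0]+40],(400,500),interpolation=cv2.INTER_CUBIC) for i,c in((im,(250,205)),(im2,(275,235)))]);cv2.imwrite('pics/g2.png',o)
print(proj("side",ctrl.get_state()["position"]))
E
```

```text
time: 5.95
position: [0.5465, 0.0996, 0.1138]
tool_rot: [-2.227, -2.216, 0.001]
ft_force: [1.0, -0.3, 0.1]
grip_width: 0.26
grip_force: 15.0
time: 6.32
position: [0.5484, 0.0436, 0.114]
tool_rot: [-2.228, -2.214, -0.0]
ft_force: [-0.3, 1.1, -1.4]
grip_width: 0.258
grip_force: 15.0
t 6.33 pos [0.5484 0.0436 0.114 ] yangle -0.37196163943474014 tilt [-0.0003  0.0005 -1.    ] F [-0.3484  1.118  -1.393 ] grip 0.022414287536650666 15.000298172235489
tool shift mm [ 1.9163  3.1156 59.0025]
turn tool z deg 0.02803836056525988
[273.3138 212.8725]
```

View pics/g2.png

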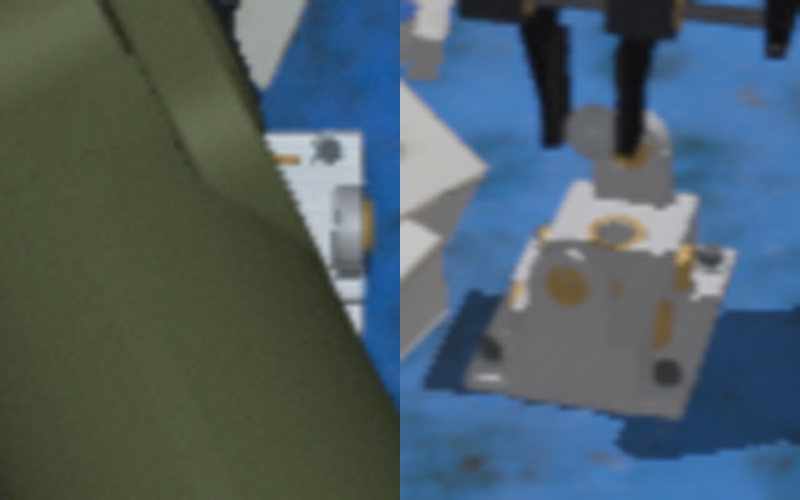

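```bash
python3 - <<'E'
from m import *
print(onz("side",277.9,231,.036),proj("side",[.5512,.0019,.036]),proj("side",[.5512,.046,.036]))
print("ball",onz("side",272.5,210.9,.118))
W=cloud("side","s2");P=W.reshape(-1,3);p=ctrl.get_state()["position"]
q=P[(np.abs(P-[p[0],p[1]+.006,p[2]+.004])<[.010,.009,.012]).all(1)]
from scipy.optimize import least_squares
f=least_squares(lambda c:np.linalg.norm(q-c,axis=1)-.012,p+[0,0,.004],loss='soft_l1',f_scale=.002);print(f.x,len(q),f.cost,p)
E
```

```text
[ 0.5512 -0.0001  0.036 ] [277.7156 231.4842] [272.9503 242.7071]
ball [0.5503 0.044  0.118 ]
[0.5478 0.0453 0.1192] 81 4.312562351753217e-05 [0.5483 0.0453 0.1142]
```

```bash
python3 -m handwheel '[[0.015,0.0005,0.0025,0.04,0,0,0],[0.015,0,0,0.025,0,0,0],[0.015,0,0,0.008,0,0,0],[0.015,0,0,0,0,0,0],[0.015,0,0,0,0,0,0]]'
python3 to.py .5513 .0448 .0385 -0.4;python3 to.py .5513 .0448 .0385 -0.4
```

```text
time: 7.05
position: [0.552, 0.0446, 0.0422]
tool_rot: [2.226, 2.215, 0.002]
ft_force: [0.2, -0.2, -0.7]
grip_width: 0.259
grip_force: 15.0
t 7.05 pos [0.552  0.0446 0.0422] yangle -0.2862882771980789 tilt [ 0.0018  0.0001 -1.    ] F [ 0.1541 -0.2439 -0.6524] grip 0.022517467320182467 14.999954849481583
tool shift mm [ 0.1808 -0.7378  3.6786]
turn tool z deg 0.1137117228019211
t 7.05 pos [0.552  0.0446 0.0422] yangle -0.2862882771980789 tilt [ 0.0018  0.0001 -1.    ] F [ 0.1541 -0.2439 -0.6524] grip 0.022517467320182467 14.999954849481583
tool shift mm [ 0.1808 -0.7378  3.6786]
turn tool z deg 0.1137117228019211
```

```bash
python3 -m handwheel '[[0.015,0,0,0.002,0,0,0],[0.015,0,0,0.001,0,0,0],[0.015,0,0,0.0,0,0,0]]';python3 -m handwheel '[[0.015,0,0,0.001,0,0,0],[0.015,0,0,0,0,0,0]]'
```

```text
time: 7.42
position: [0.5512, 0.0437, 0.0381]
tool_rot: [2.228, 2.215, -0.0]
ft_force: [-0.0, -0.4, -1.1]
grip_width: 0.264
grip_force: 15.0
time: 7.68
position: [0.5514, 0.044, 0.0371]
tool_rot: [2.228, 2.215, 0.0]
ft_force: [0.5, 0.0, -0.6]
grip_width: 0.263
grip_force: 15.0
```

```bash
python3 -m handwheel '[[0.025,0,0,0,0,0,0],[0.035,0,0,0,0,0,0],[0.045,0,0,0,0,0,0],[0.045,0,0,0,0,0,0],[0.045,0,0,-0.03,0,0,0],[0.045,0,0,-0.05,0,0,0],[0.045,0.05,0,0,0,0,10.5],[0.045,0,0,0,0,0,10.5],[0.045,0,0,0,0,0,10.5],[0.045,0,0,0,0,0,10.5],[0.045,0,0,0,0,0,10.5],[0.045,0,0,0,0,0,10.5]]' 15
python3 -m handwheel '[[0.045,0,0,0,0,0,10.5],[0.045,0,0,0,0,0,10.5]]'
python3 to.py .494 .2755 .06 -84.3
python3 - <<'E'
from m import *
im,d=snap("top","t3"); im2,_=snap("side","s3")
o=np.hstack([cv2.resize(i[c[1]-50:c[1]+50,c[0]-40:c[0]+40],(400,500),interpolation=cv2.INTER_CUBIC) for i,c in((im,(250,205)),(im2,(275,235)))]);cv2.imwrite('pics/g3.png',o)
for n in("top","side"):
  P=cloud(n,n[0]+"3").reshape(-1,3)
  q=P[(np.abs(P-[.5512,.045,.049])<[.011,.011,.008]).all(1)]
  from scipy.optimize import least_squares
  if len(q)>5:f=least_squares(lambda c:np.linalg.norm(q-c,axis=1)-.012,[.5512,.045,.0426],loss='soft_l1',f_scale=.002);print(n,f.x,len(q),f.cost)
E
```

```text
time: 9.18
position: [0.5514, 0.094, 0.117]
tool_rot: [3.059, 0.716, -0.0]
ft_force: [-0.5, 0.3, 0.1]
grip_width: 0.517
grip_force: 0.0
time: 9.43
position: [0.5514, 0.094, 0.117]
tool_rot: [3.138, 0.146, -0.0]
ft_force: [0.0, -1.0, 0.3]
grip_width: 0.518
grip_force: 0.0
t 9.43 pos [0.5514 0.094  0.117 ] yangle -84.6661617705751 tilt [-0.0001 -0.0001 -1.    ] F [ 0.04   -0.9564  0.295 ] grip 0.04508845658106668 0.0
tool shift mm [ -40.2364 -186.0481   56.9983]
turn tool z deg -0.36616177057510413
top [0.5521 0.042  0.0445] 10 3.7411993318950865e-06
side [0.5516 0.0438 0.043 ] 8 7.405484322579987e-07
```

View pics/g3.png

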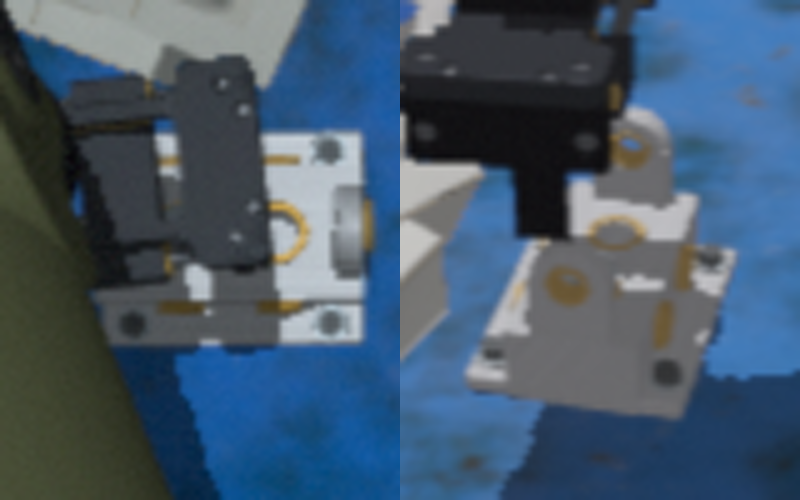

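```bash
python3 -m handwheel '[[0.045,-0.010,-0.0465,0,0,0,0],[0.045,-0.010,-0.0465,0,0,0,0],[0.045,-0.010,-0.0465,0,0,0,0],[0.045,-0.010,-0.0465,0,0,0,0],[0.045,0,0,0.05,0,0,0],[0.045,0,0,0.03,0,0,0],[0.045,0,0,0,0,0,0],[0.045,0,0,0,0,0,0]]'
python3 to.py .494 .2757 .0155 -84.3
python3 - <<'E'
from m import *
for n in("top","side"):
  snap(n,n[0]+"4")
  P=cloud(n,n[0]+"4").reshape(-1,3)
  for c0 in([.5512,.045,.0426],[.494,.276,.02]):
    q=P[(np.abs(P-np.array(c0)-[0,0,.006])<[.011,.011,.008]).all(1)]
    from scipy.optimize import least_squares
    if len(q)>5:f=least_squares(lambda c:np.linalg.norm(q-c,axis=1)-.012,c0,loss='soft_l1',f_scale=.002);print(n,f.x,len(q),f.cost)
E
```

```text
time: 10.52
position: [0.4941, 0.2757, 0.0382]
tool_rot: [-3.137, -0.157, -0.002]
ft_force: [-0.7, -0.0, 0.1]
grip_width: 0.518
grip_force: 0.0
t 10.53 pos [0.4941 0.2757 0.0382] yangle -84.25084237818903 tilt [ 0.0013  0.0011 -1.    ] F [-0.6538 -0.0266  0.135 ] grip 0.045072362275348 0.0
tool shift mm [-0.0863 -0.0261 22.7283]
turn tool z deg 0.04915762181096284
top [0.5511 0.0462 0.0428] 84 3.8489990970401594e-05
```

```bash
python3 -m handwheel '[[0.045,0,0,0.0145,0,0,0],[0.045,0,0,0.008,0,0,0],[0.045,0,0,0,0,0,0],[0.015,0,0,0,0,0,0],[0.015,0,0,0,0,0,0],[0.015,0,0,0,0,0,0],[0.015,0,0,0,0,0,0],[0.015,0,0,0,0,0,0],[0.015,0,0,-0.03,0,0,0],[0.015,0,0,-0.05,0,0,0],[0.015,0,0,-0.03,0,0,-10.5],[0.015,0,0,0,0,0,-10.5]]' 15
python3 -m handwheel '[[0.015,0,0,0,0,0,-10.5],[0.015,0,0,0,0,0,-10.5],[0.015,0,0,0,0,0,-10.5],[0.015,0,0,0,0,0,-10.5],[0.015,0,0,0,0,0,-10.5],[0.015,0,0,0,0,0,-10.5],[0.015,0,0,0,0,0,0]]'
python3 to.py .5515 .0007 .1200 -0.4
```

```text
time: 12.12
position: [0.4949, 0.2755, 0.1272]
tool_rot: [3.054, 0.733, 0.007]
ft_force: [-0.5, 0.4, -1.8]
grip_width: 0.264
grip_force: 15.0
time: 13.0
position: [0.4931, 0.2744, 0.124]
tool_rot: [-2.23, -2.212, 0.002]
ft_force: [0.2, 0.4, 0.5]
grip_width: 0.262
grip_force: 15.0
t 13.0 pos [0.4931 0.2744 0.124 ] yangle -0.4614912267157855 tilt [-0.0012 -0.0006 -1.    ] F [0.1936 0.442  0.5049] grip 0.02277601481169218 14.998810887336731
tool shift mm [-273.238    60.5709    4.0629]
turn tool z deg -0.061491226715785496
```

```bash
python3 -m handwheel '[[0.015,-0.0546,0.0121,0,0,0,0],[0.015,-0.0546,0.0121,0,0,0,0],[0.015,-0.0546,0.0121,0,0,0,0],[0.015,-0.0546,0.0121,0,0,0,0],[0.015,-0.0546,0.0121,0,0,0,0],[0.015,0,0,0.04,0,0,0],[0.015,0,0,0.03,0,0,0],[0.015,0,0,0,0,0,0],[0.015,0,0,0,0,0,0]]'
python3 to.py .5514 .0005 .0380 -0.4
```

```text
time: 14.12
position: [0.5529, 0.0021, 0.0556]
tool_rot: [2.228, 2.213, 0.001]
ft_force: [-0.6, 0.1, -0.7]
grip_width: 0.259
grip_force: 15.0
t 14.12 pos [0.5529 0.0021 0.0556] yangle -0.38489617412157623 tilt [ 0.0013 -0.0002 -1.    ] F [-0.6319  0.0864 -0.6573] grip 0.022524007033213698 15.000050961971283
tool shift mm [-1.5695 -1.5323 17.6425]
turn tool z deg 0.015103825878423793
```

```bash
python3 -m handwheel '[[0.015,-0.001,-0.001,0.010,0,0,0],[0.015,0,0,0.004,0,0,0],[0.015,0,0,0.003,0,0,0],[0.015,0,0,0.0,0,0,0],[0.015,0,0,0,0,0,0]]'
python3 to.py .5514 .0005 .0372 -0.4
```

```text
time: 14.75
position: [0.5512, 0.0009, 0.0376]
tool_rot: [-2.228, -2.215, -0.0]
ft_force: [-0.2, -0.1, 0.0]
grip_width: 0.26
grip_force: 15.0
t 14.75 pos [0.5512 0.0009 0.0376] yangle -0.3268182832228831 tilt [ 0.      0.0001 -1.    ] F [-0.1868 -0.0559  0.0342] grip 0.02265610140284985 15.000109523534775
tool shift mm [-0.3952  0.1632  0.4197]
turn tool z deg 0.07318171677711693
```

```bash
python3 -m handwheel '[[0.025,0,0,0,0,0,0],[0.035,0,0,0,0,0,0],[0.045,0,0,0,0,0,0],[0.045,0,0,0,0,0,0],[0.045,0,0,-0.03,0,0,0],[0.045,0,0,-0.05,0,0,0],[0.045,-0.0508,-0.0224,0,0,0,0],[0.045,-0.0508,-0.0224,0,0,0,0],[0.045,-0.0508,-0.0224,0,0,0,0],[0.045,-0.0508,-0.0224,0,0,0,0],[0.045,-0.0508,-0.0224,0,0,0,0],[0.045,0,0,0,0,0,9.5]]' 15
python3 -m handwheel '[[0.045,0,0,0,0,0,0],[0.045,0,0,0,0,0,0]]'
python3 to.py .4393 -.254 .02 -9.9
python3 - <<'E'
from m import *
from scipy.optimize import least_squares
im,d=snap("top","t5"); im2,_=snap("side","s5")
for n in("top","side"):
  P=cloud(n,n[0]+"5").reshape(-1,3)
  for c0 in([.5512,.045,.0426],[.5512,.001,.0426]):
    q=P[(np.abs(P-np.array(c0)-[0,0,.006])<[.011,.011,.008]).all(1)]
    if len(q)>5:f=least_squares(lambda c:np.linalg.norm(q-c,axis=1)-.012,c0,loss='soft_l1',f_scale=.002);print(n,f.x,len(q),f.cost)
o=np.hstack([cv2.resize(i[c[1]-50:c[1]+50,c[0]-40:c[0]+40],(400,500),interpolation=cv2.INTER_CUBIC) for i,c in((im,(250,205)),(im2,(315,205)))]);cv2.imwrite('pics/g5.png',o)
E
```

```text
time: 16.25
position: [0.4348, -0.2583, 0.1171]
tool_rot: [-2.417, -2.006, 0.002]
ft_force: [0.3, -0.0, 0.7]
grip_width: 0.519
grip_force: 0.0
time: 16.5
position: [0.4382, -0.2516, 0.1176]
tool_rot: [2.399, 2.028, -0.0]
ft_force: [-0.0, -1.0, 0.4]
grip_width: 0.519
grip_force: 0.0
t 16.5 pos [ 0.4382 -0.2516  0.1176] yangle -9.568870542072627 tilt [ 0.     -0.0003 -1.    ] F [-0.0161 -1.0275  0.3599] grip 0.045145406592578714 0.0
tool shift mm [-2.1084  1.5085 97.6349]
turn tool z deg 0.33112945792737314
top [0.5513 0.0464 0.0426] 84 3.362781697463043e-05
top [0.5509 0.0025 0.043 ] 85 4.890054121590116e-05
side [0.5513 0.0436 0.0419] 6 1.1712393714688395e-07
side [ 0.5506 -0.0002  0.0421] 62 4.532092916986478e-05
```

View pics/g5.png

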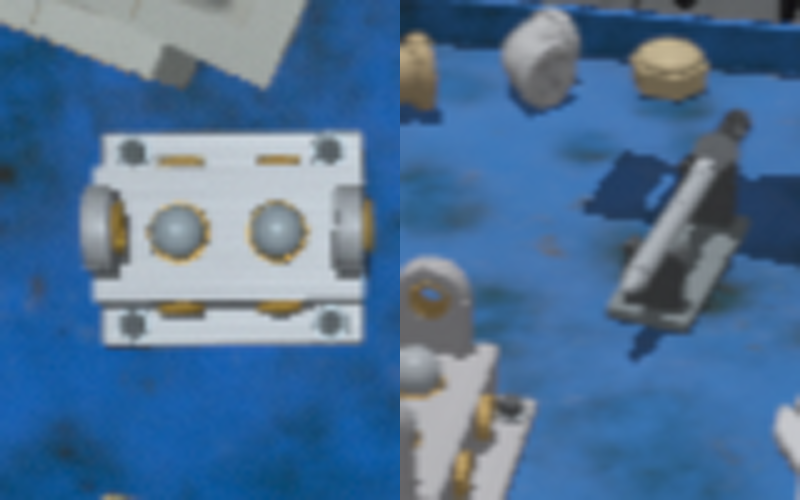

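```bash
python3 -m handwheel '[[0.045,-0.002,0.001,0.05,0,0,0.3],[0.045,0,0,0.035,0,0,0],[0.045,0,0,0.0115,0,0,0],[0.045,0,0,0,0,0,0],[0.045,0,0,0,0,0,0]]'
python3 to.py .4393 -.254 .021 -9.9
python3 -m handwheel '[[0.03,0,0,0,0,0,0],[0.01,0,0,0,0,0,0],[0.01,0,0,0,0,0,0],[0.01,0,0,0,0,0,0],[0.01,0,0,0,0,0,0]]' 20
python3 to.py .4393 -.254 .021 -9.9
```

```text
time: 17.23
position: [0.4397, -0.2551, 0.0225]
tool_rot: [2.406, 2.016, 0.001]
ft_force: [0.7, -0.3, -1.1]
grip_width: 0.522
grip_force: 0.0
t 17.23 pos [ 0.4397 -0.2551  0.0225] yangle -10.095602716836252 tilt [ 0.002  -0.0014 -1.    ] F [ 0.6711 -0.2935 -1.072 ] grip 0.04537614366829663 0.0
tool shift mm [ 1.029  -0.5599  1.4737]
turn tool z deg -0.19560271683625174
time: 17.85
position: [0.439, -0.2552, 0.0214]
tool_rot: [2.408, 2.016, 0.001]
ft_force: [2.0, -1.2, -0.2]
grip_width: 0.178
grip_force: 20.0
t 17.85 pos [ 0.439  -0.2552  0.0214] yangle -10.141792960801304 tilt [ 0.0012 -0.0007 -1.    ] F [ 2.0132 -1.2244 -0.1572] grip 0.015444783192282088 19.999792277812958
tool shift mm [1.2152 0.0884 0.3764]
turn tool z deg -0.24179296080130364
```

```bash
python3 -m handwheel '[[0.01,0,0,0,0,0,0],[0.01,0,0,0,0,0,0],[0.01,0,0,-0.01,0,0,0],[0.01,0,0,-0.02,0,0,0],[0.01,0,0,-0.03,0,0,0],[0.01,0,0,0,0,0,-9.3],[0.01,0,0,0,0,0,0],[0.01,0,0,0,0,0,0]]' 45
python3 to.py .548 -.233 .081 -0.7
```

```text
time: 18.85
position: [0.438, -0.2547, 0.0811]
tool_rot: [-2.24, -2.202, 0.001]
ft_force: [0.1, 0.1, -1.6]
grip_width: 0.17
grip_force: 45.0
t 18.85 pos [ 0.438  -0.2547  0.0811] yangle -0.9848228254624196 tilt [-0.0006  0.0001 -1.    ] F [ 0.1273  0.1122 -1.6129] grip 0.014780536549272425 45.000545771908946
tool shift mm [ 23.551  109.6127   0.0718]
turn tool z deg -0.28482282546241966
```

```bash
python3 -m handwheel '[[0.01,0.009,0.0548,0,0,0,-0.2],[0.01,0.009,0.0548,0,0,0,0],[0.01,0,0,0.018,0,0,0],[0.01,0,0,0.018,0,0,0],[0.01,0,0,0,0,0,0],[0.01,0,0,0,0,0,0]]'
python3 to.py .548 -.233 .045 -0.7
python3 - <<'E'
from m import *
im,d=snap("top","t6"); im2,_=snap("side","s6")
a=cv2.resize(im[182:220,215:365],(800,203),interpolation=cv2.INTER_CUBIC)
b=cv2.resize(im2[170:270,230:340],(430,390),interpolation=cv2.INTER_CUBIC)
o=np.zeros((600,800,3),np.uint8);o[:203]=a;o[205:595,:430]=b;cv2.imwrite('pics/g6.png',o)
P=cloud("top","t6").reshape(-1,3)
q=P[(np.abs(P[:,0]-.55)<.02)&(P[:,1]>-.21)&(P[:,1]<-.05)&(P[:,2]>.055)&(P[:,2]<.085)]
for lo in np.arange(-.20,-.05,.02):
    k=(q[:,1]>lo)&(q[:,1]<lo+.02)
    if k.any():print(round(lo,2),k.sum(),np.percentile(q[k,0],[5,50,95]),np.percentile(q[k,2],[50,95]))
print("tip y",q[:,1].max())
P=cloud("side","s6").reshape(-1,3)
q=P[(np.abs(P[:,0]-.55)<.02)&(P[:,1]>-.21)&(P[:,1]<-.05)&(P[:,2]>.055)&(P[:,2]<.085)]
for lo in np.arange(-.20,-.05,.02):
    k=(q[:,1]>lo)&(q[:,1]<lo+.02)
    if k.any():print(round(lo,2),k.sum(),np.percentile(q[k,0],[5,50,95]),np.percentile(q[k,2],[50,95]))
E
```

```text
time: 19.6
position: [0.5473, -0.2392, 0.0451]
tool_rot: [-2.236, -2.207, 0.001]
ft_force: [0.5, -0.4, -1.7]
grip_width: 0.166
grip_force: 45.0
t 19.6 pos [ 0.5473 -0.2392  0.0451] yangle -0.7445070812459205 tilt [-0.0006 -0.0005 -1.    ] F [ 0.5167 -0.427  -1.68  ] grip 0.014426734359400917 45.001356689608656
tool shift mm [6.1962 0.6591 0.1183]
turn tool z deg -0.04450708124592051
-0.2 46 [0.5427 0.547  0.5516] [0.0687 0.0716]
-0.18 49 [0.5431 0.5474 0.5517] [0.0689 0.0717]
-0.16 44 [0.5434 0.5478 0.5522] [0.0686 0.0713]
-0.14 45 [0.5438 0.5481 0.5525] [0.0683 0.0712]
-0.12 49 [0.544  0.5484 0.5528] [0.0681 0.0705]
-0.1 45 [0.5444 0.5487 0.5531] [0.0682 0.0714]
-0.08 16 [0.545  0.5491 0.5534] [0.0654 0.0696]
tip y -0.07241043000358759
-0.2 19 [0.5419 0.5451 0.5506] [0.0683 0.0706]
-0.18 18 [0.5421 0.5454 0.5507] [0.068  0.0697]
-0.16 19 [0.5426 0.5465 0.5525] [0.0679 0.0697]
-0.14 22 [0.543  0.5469 0.5531] [0.0679 0.0701]
-0.12 21 [0.5435 0.546  0.5534] [0.0676 0.0697]
-0.1 26 [0.5438 0.5484 0.554 ] [0.0675 0.0696]
-0.08 13 [0.5443 0.5487 0.5515] [0.0647 0.0675]
```

View pics/g6.png

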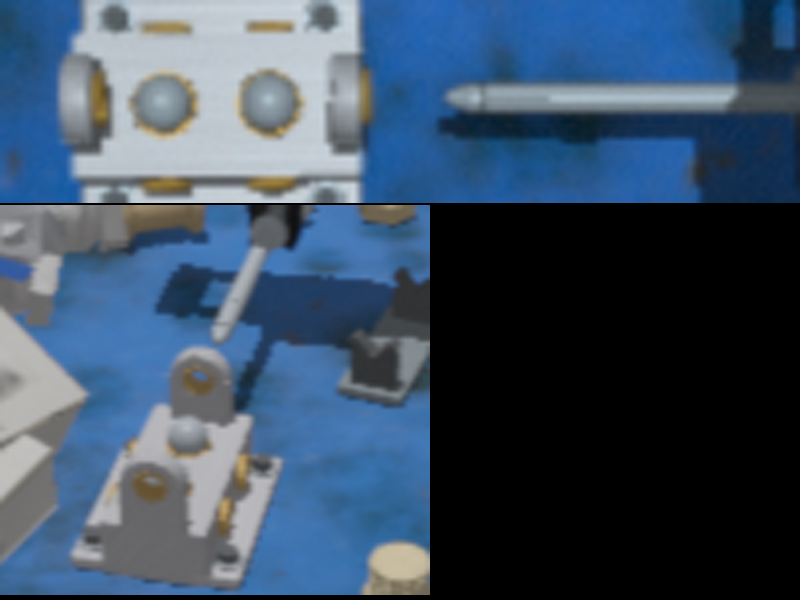

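```bash
python3 - <<'E'
from m import *
for n in("top","side"):
  P=cloud(n,n[0]+"6").reshape(-1,3)
  for c in(-.03,.077):
    q=P[(np.abs(P[:,0]-.551)<.03)&(abs(P[:,1]-c)<.014)&(P[:,2]>.045)&(P[:,2]<.1)]
    print(n,c,len(q),"x",np.percentile(q[:,0],[3,50,97]),(np.percentile(q[:,0],3)+np.percentile(q[:,0],97))/2,"y",np.percentile(q[:,1],[3,97]),"z",np.percentile(q[:,2],[97,100]))
E
```

```text
top -0.03 109 x [0.5327 0.5483 0.5664] 0.5495340179005987 y [-0.0379 -0.0248] z [0.0837 0.0851]
top 0.077 143 x [0.5339 0.5499 0.5685] 0.5512029014915856 y [0.0686 0.0834] z [0.084  0.0867]
side -0.03 221 x [0.5327 0.5491 0.566 ] 0.5493799612580761 y [-0.0358 -0.0224] z [0.0817 0.0831]
side 0.077 260 x [0.5332 0.5489 0.5671] 0.5501715621654503 y [0.0706 0.0848] z [0.0813 0.0829]
```

```bash
python3 -m handwheel '[[0.01,0.015,0.0003,0,0,0,0],[0.01,0.012,0,0,0,0,0],[0.01,0.01,0,0,0,0,0],[0.01,0.01,0,0,0,0,0],[0.01,0,0,0,0,0,0]]'
python3 -m handwheel '[[0.01,0.008,0,0,0,0,0],[0.01,0.008,0,0,0,0,0],[0.01,0,0,0,0,0,0]]'
python3 to.py .548 -.066 .045 -0.7
```

```text
time: 20.32
position: [0.5492, -0.1898, 0.0452]
tool_rot: [-2.231, -2.211, -0.0]
ft_force: [0.2, -0.3, -1.7]
grip_width: 0.168
grip_force: 45.0
time: 20.7
position: [0.5493, -0.1741, 0.0451]
tool_rot: [-2.232, -2.211, -0.0]
ft_force: [0.0, 0.2, -1.6]
grip_width: 0.168
grip_force: 45.0
t 20.7 pos [ 0.5493 -0.1741  0.0451] yangle -0.5506028527918667 tilt [ 0.0001  0.0003 -1.    ] F [ 0.0111  0.2265 -1.5731] grip 0.014576389878967637 44.998813070124015
tool shift mm [108.0625  -2.324    0.1458]
turn tool z deg 0.14939714720813324
```

```bash
python3 -m handwheel '[[0.01,0.012,0,0,0,0,0],[0.01,0.012,0,0,0,0,0],[0.01,0.012,0,0,0,0,0],[0.01,0.012,0,0,0,0,0],[0.01,0.012,0,0,0,0,0],[0.01,0,0,0,0,0,0]]'
python3 -m handwheel '[[0.01,0.008,0,0,0,0,0],[0.01,0.008,0,0,0,0,0],[0.01,0,0,0,0,0,0]]'
python3 to.py .548 -.066 .045 -0.7
```

```text
time: 21.45
position: [0.5499, -0.1136, 0.0452]
tool_rot: [-2.231, -2.212, -0.0]
ft_force: [0.1, -0.1, -1.7]
grip_width: 0.168
grip_force: 45.0
time: 21.82
position: [0.55, -0.0982, 0.0451]
tool_rot: [-2.232, -2.21, -0.0]
ft_force: [0.1, -0.1, -1.8]
grip_width: 0.171
grip_force: 45.0
t 21.82 pos [ 0.55   -0.0982  0.0451] yangle -0.5591600010782501 tilt [ 0.0001  0.0003 -1.    ] F [ 0.0789 -0.0755 -1.7702] grip 0.014920229593408947 45.00007140159141
tool shift mm [32.1564 -2.3492  0.1078]
turn tool z deg 0.1408399989217498
```

```bash
python3 -m handwheel '[[0.01,0.007,0,0,0,0,0],[0.01,0.007,0,0,0,0,0],[0.01,0.006,0,0,0,0,0],[0.01,0,0,0,0,0,0]]'
python3 -m handwheel '[[0.01,0.004,0,0,0,0,0],[0.01,0.004,0,0,0,0,0],[0.01,0,0,0,0,0,0]]'
python3 to.py .548 -.066 .045 -0.7
```

```text
time: 22.32
position: [0.5503, -0.0783, 0.0451]
tool_rot: [-2.232, -2.211, -0.0]
ft_force: [-1.2, 0.0, -1.4]
grip_width: 0.172
grip_force: 45.0
time: 22.7
position: [0.5504, -0.0706, 0.0451]
tool_rot: [-2.233, -2.21, -0.0]
ft_force: [-0.2, 0.0, -1.7]
grip_width: 0.167
grip_force: 45.0
t 22.7 pos [ 0.5504 -0.0706  0.0451] yangle -0.5940704873717999 tilt [ 0.0001  0.0002 -1.    ] F [-0.2022  0.0072 -1.6508] grip 0.014498348029275705 44.99875121342484
tool shift mm [ 4.623  -2.4121  0.0738]
turn tool z deg 0.10592951262820005
```

Only the collar seating is left, so I'll creep in until I feel contact.

```bash
python3 -m handwheel '[[0.01,0.002,0,0,0,0,0],[0.01,0.001,0,0,0,0,0],[0.01,0,0,0,0,0,0]]'
python3 -m handwheel '[[0.01,0.001,0,0,0,0,0],[0.01,0.001,0,0,0,0,0],[0.01,0,0,0,0,0,0]]'
python3 to.py .548 -.066 .045 -0.7
```

```text
time: 23.08
position: [0.5504, -0.0681, 0.045]
tool_rot: [-2.234, -2.209, 0.0]
ft_force: [0.1, 0.6, -1.0]
grip_width: 0.171
grip_force: 45.0
time: 23.45
position: [0.5504, -0.0665, 0.045]
tool_rot: [2.233, 2.209, -0.001]
ft_force: [0.1, 0.0, -1.5]
grip_width: 0.171
grip_force: 45.0
t 23.45 pos [ 0.5504 -0.0665  0.045 ] yangle -0.6357845456630439 tilt [-0.     -0.0005 -1.    ] F [ 0.0624  0.0395 -1.4702] grip 0.014853932018861735 44.99878770962823
tool shift mm [ 0.4292 -2.4064  0.0295]
turn tool z deg 0.06421545433695608
```

```bash
python3 -m handwheel '[[0.01,0.001,0,0,0,0,0],[0.01,0.001,0,0,0,0,0],[0.01,0,0,0,0,0,0]]'
python3 -m handwheel '[[0.01,0.001,0,0,0,0,0],[0.01,0,0,0,0,0,0]]'
python3 - <<'E'
from m import *
im,d=snap("top","t7"); im2,_=snap("side","s7")
a=cv2.resize(im[182:222,210:310],(800,320),interpolation=cv2.INTER_CUBIC)
b=cv2.resize(im2[190:270,230:330],(350,280),interpolation=cv2.INTER_CUBIC)
o=np.zeros((600,800,3),np.uint8);o[:320]=a;o[320:,:350]=b;cv2.imwrite('pics/g7.png',o)
E
```

```text
time: 23.82
position: [0.5504, -0.0664, 0.045]
tool_rot: [2.234, 2.206, -0.004]
ft_force: [-0.5, -5.9, -1.1]
grip_width: 0.17
grip_force: 45.0
time: 24.08
position: [0.5504, -0.0664, 0.045]
tool_rot: [2.234, 2.205, -0.005]
ft_force: [-0.2, -6.8, -0.3]
grip_width: 0.167
grip_force: 45.0
```

View pics/g7.png

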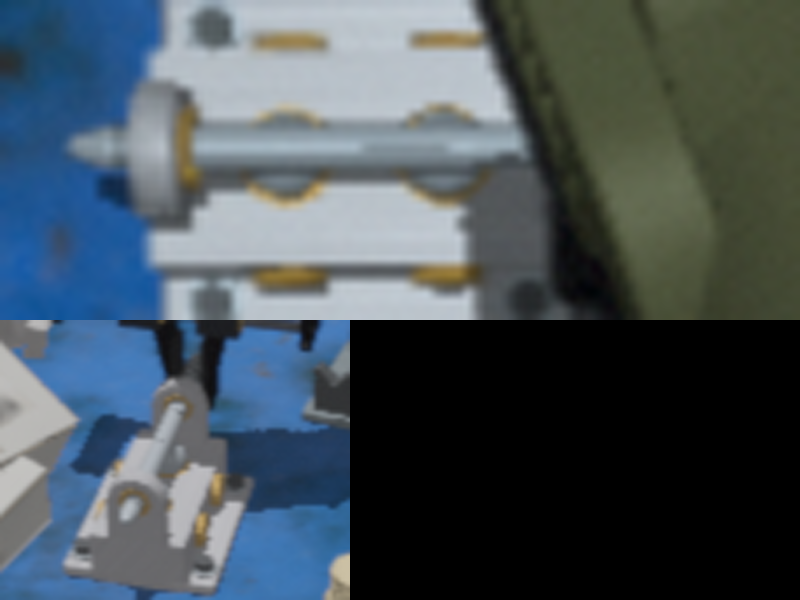

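The collar is seated, with about 7 N of axial contact. In the top view the tip shows past the left lug, around (70,145) in the crop, and both balls sit on their brass rings.

```bash
python3 -c "
from bench import ctrl
print(ctrl.close_job())"
```

```text
the job is handed in; nothing more can be done
None
```

I handed the job in at about 24 s: both smaller balls are on the seats, and the pin is through both bushings with its collar against the right-hand one and its head still gripped at 45 N; the call returned no verdict, and I did not re-check the larger ball, gauge or plug at the end.

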